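# Snap the ring key onto its hook

## Robot

A 6-joint arm with a two-finger parallel gripper is mounted at the origin on a cart in front of the work surface, level with it; the furniture and walls round the work are solid. World frame = base frame: x ahead of the robot, y to its left, z up, the work surface at z = 0. Lengths are in mm, angles in rad, forces in N, time in s.
With the tool pointing down it reaches from about 300 to 775 mm from the base axis. Payload 14.6 kg.
Tool frame: the origin (TCP) lies at the very end of the fingers, on their centre line; the grasp point (between the pads) lies 19 mm behind it; z points along the fingers, y is the line along which they close (so a half turn about z gives the same grasp; the last joint's range is limited). The gripper opens to 94 mm and grips with 3 to 60 N. Pads are 16 mm wide; open, the fingers measure 119 mm over their backs; the gripper's body (75 mm by 177 mm) begins 78 mm behind the grasp point.
Start: joints at [-1.23, 0.3, 1.521, -0, 1.321, -0.067], TCP at [218.117, -504.89, 205.446] pointing down, gripper open.
Joint ranges: [-3.03, 3.03], [-0.79, 2.21], [0.23, 2.52], [-1.04, 4.18], [0, 3.07], [-2.55, 2.55]. Speed limits (rad/s): [2.22, 2.22, 2.57, 3.14, 3.14, 3.14].

## Interface

Orientations are given as [roll, pitch, yaw] about the fixed x, y, z axes, in that order (R = Rz(yaw) Ry(pitch) Rx(roll)).
In Python, from cell import manip, camera, get_calibration gives the robot as it stands. The module is installed in compiled form; this text tells all that it offers.
- The arm moves only by the tool jog_arm, never from a script. Its argument "plan" is one flat list of numbers, 6 for each row, row after row: the shift along the world's x, y, z in m, then the turn, a rotation vector about the world's x, y, z in degrees. A call has 1 to 20 rows; each row is the pose to reach, as a shift and turn from the pose commanded when the call began; what a row does not reach only later rows make up. A row lasts 1/10 s, in which the tool goes at most 50 mm and 8.59 degrees, less where a joint would pass 70% of its speed; a pose out of reach is approached as far as the arm can. A call with a gripper value outside its range is refused whole. "claw" is the finger opening in m, from 0 to 0.094, set as the call begins (left out, the last holds). The fingers move at their own pace and stop on an object; "force" is the grip in N (left out, the last holds). Time passes only in rows, so rows that repeat a pose let the fingers close. It gives the time, the measured TCP pose, the force, the opening and the grip force at its end, in the units of the state.
- manip.read_state(): the state, without advancing time (a new reading comes with each control period).
- camera(name): name is "scene" or "side" or "wrist"; returns (picture, depth): 384x512x3 uint8, red, green, blue; 384x512 float32, mm along the optical axis (not along the pixel's ray), 0 where there is no reading.
- get_calibration(name): a dict with "fx", "fy", "cx", "cy" (pixels), "origin" and "attitude" of the camera in the world. Camera axes: x right, y down, z forward; pixel columns grow to the right and rows downward; lengths in mm; the calibration is good to about 2 mm. A picture is of the moment at which its call begins: read the wrist's pose just before it. get_calibration takes no time and is no camera call; for the wrist camera it gives the pose at the moment of the call.
- manip.sign_off(): hands the job in; it is judged then, once.
The state is a dict: "clock": time; "joints": joint angles; "qd": joint speeds; "effort": joint torques, N m; "eef_pos": TCP position; "eef_rot": TCP orientation; "wrist_force": force on the tool from outside, world axes, zero at the start; "moment": the same for the moment, N m; "finger_gap": finger opening in mm; "finger_force": force on a finger pad.
Only numpy, scipy, OpenCV 4.12 (cv2) and the standard library are available. Lean on these libraries where they do the work, as an engineer would, in place of code of your own. Each camera call takes 0.05 s, during which the arm holds its last target. There are 200 camera calls.

## Task

Hang the steel key with the closed ring end on the snap hook of the bench stand: bring the ring down over the hook's nose so that it pushes the sprung gate inward and passes inside, then let go and leave the key hanging in the hook with the gate sprung shut behind it. The similar key with the open fork end is not wanted.

Things in the scene. Friction and masses are not known exactly. Their poses are not given: they have to be found in the camera images.
- key_mid (a point): Grip point of the loose steel ring key: centre of its bar, 8 mm above its underside. Lies flat. Bar 14 mm wide, 16 high, from 27 mm behind to 43 mm ahead of this point; round boss 24 mm across centred 32 mm behind; closed ring at the front. x: along the bar to the ring; z: up when lying. About 0.12 kg. A like key nearby (not listed) has an open fork instead of the ring; the two may swap places.
- key_eye (a point): Centre of the key's closed ring (its eye), 65 mm ahead of key_mid along x, at the same height. Ring of round 8 mm rod, hole 34 mm, 50 mm over the outside, level while the key lies flat (hole axis z). To hook it: ring level, bar on the nose's outer side pointing away from the post (key x along hook x), nose in mid hole, straight down; its far side then pushes the gate.
- hook_seat (a point): Lowest point of the fixed hook, middle of the 8 mm rod, 150 mm above the surface. z up; x from nose to post; hook lies in x-z. From here: nose at x -20 mm, its end pointing up, 44 mm up; shank at x +20, up to an arm 95-107 mm up that runs back (+x) to a post at x +145. 32 mm free between nose and shank. A ring inside goes down to 8 mm above this point. Clear below: the key hangs there.
- gate (a joint): Hook's spring gate, angle in rad: 0 shut on the nose, 0.72 pushed fully in to the shank. 7 mm rod hinged on the shank 74 mm above hook_seat, sloping down to the nose's inside 38 mm up. The ring's far side, lowered on it, swings it down and in with about 2 N and slips past its tip by the time the ring's mid-plane is 18 mm above hook_seat; the gate then springs shut over it.

How it is judged (in metres and radians):
On the way:
1. the key's ring, over the hook, pushes the gate inward (value of joint gate above 0.3 rad and horizontal distance between key_eye and hook_seat below 0.045 m), for 0.02 s.
At the end, for the whole second after the job is handed in: The key hangs with its ring threaded on the hook (the ring's centre within 25 mm of the bottom of the hook's bowl, the key's bar below it), the gate shut (within 0.1 rad) and the key let go; it may still swing a little (distance between key_eye and hook_seat below 0.025 m and value of joint gate below 0.1 rad and z of key_mid in the frame of hook_seat below 0 m); the robot touches nothing.
It also fails if it takes over 38 s, if anything falls off the work surface, if the arm or the gripper's body presses on something with over 40 N, if the wrist force passes 120 N, or if a joint passes its speed limit or range.

## Working session

There is one attempt and no reset: what is moved stays moved. The work goes in short steps, Python scripts to look and compute and a tool call to move; the robot and the scene stay as the last step left them, time stands still between calls to the robot, and variables do not carry over. Pictures are saved under pics/ and viewed, at most 10 in all, crops included, and the job is handed in when it is done.

Besides the shell and the picture viewer there is one more tool, called after "Request:" as name(argument=value, ...) on one line, values as JSON. jog_arm: Moves the arm, as the interface text tells. Its arguments: {"type":"object","properties":{"plan":{"type":"array"},"claw":{"type":"number"},"force":{"type":"number"}},"required":["plan"]}

```bash
mkdir -p pics
cat > h.py <<'E'
import numpy as np, cv2
from cell import manip, camera, get_calibration
np.set_printoptions(precision=4,suppress=True)
def save(n,im): cv2.imwrite(f'pics/{n}.png',im[:,:,::-1])
E
python3 - <<'E'
from h import *
ims=[]
for n in('scene','side'):
    c=get_calibration(n);print(n,c)
    p,d=camera(n);np.savez(f'{n}0.npz',p=p,d=d);save(n+'0',cv2.resize(p,(800,600)))
s=manip.read_state();print(s)
E
```

```text
scene {'fx': 420.4193106270585, 'fy': 420.4193106270585, 'cx': 248.0840349695824, 'cy': 181.78087315127843, 'origin': array([-36.5356, 736.4791, 550.8348]), 'attitude': array([-1.966 , -0.0055, -2.5388])}
side {'fx': 459.9135198675782, 'fy': 459.9135198675782, 'cx': 252.33213696192325, 'cy': 189.3385887288346, 'origin': array([376.8266, 736.1962, 820.8485]), 'attitude': array([-2.2751, -0.0035, -3.0159])}
{'clock': 0.1, 'joints': array([-1.2296,  0.3004,  1.5215, -0.    ,  1.3207, -0.0666]), 'qd': array([-0.0004, -0.0004, -0.0008,  0.0007,  0.0001, -0.    ]), 'effort': array([  0.0004, -53.2646, -35.3286,   0.0709,   0.0235,  -0.0001]), 'eef_pos': array([ 218.0136, -504.6741,  204.9391]), 'eef_rot': array([-3.1405, -0.0001,  0.4078]), 'wrist_force': array([ 0.6156, -0.3894,  0.3646]), 'moment': array([-0.0345, -0.0405,  0.0089]), 'finger_force': 0.0, 'finger_gap': 94.11561054510777}
```

View pics/scene0.png

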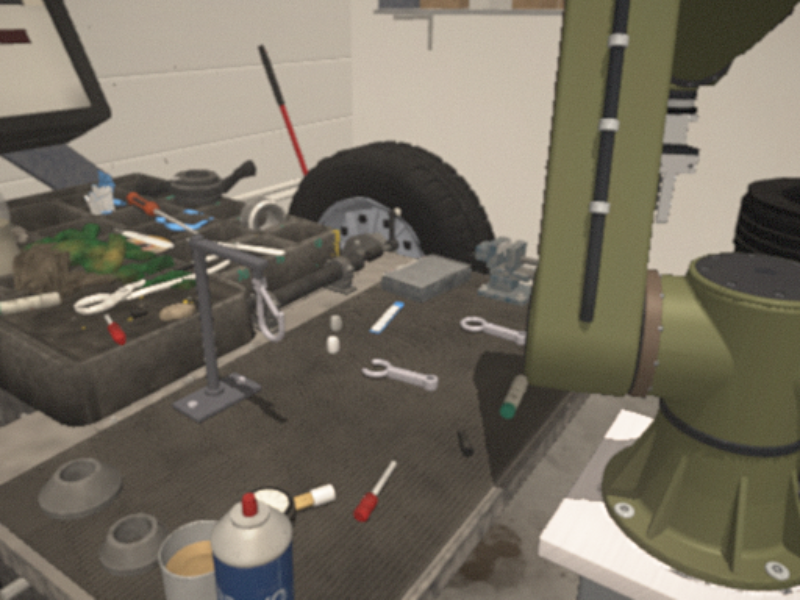

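View pics/side0.png

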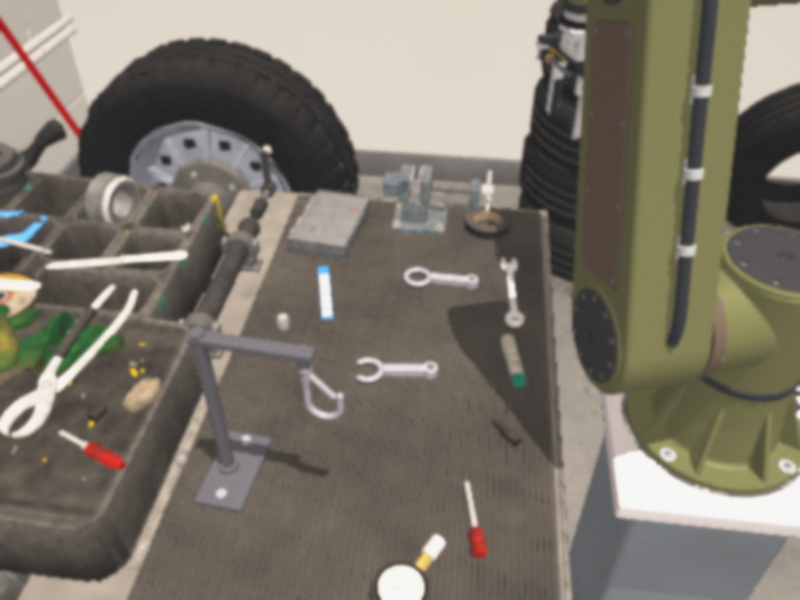

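The side view shows the ring key at about (418,277) for the ring and (470,281) for the boss. The fork key is at about (397,369), and the hook bowl is near (322,412) with the arm running to the post at left. Now I'll measure these.

```bash
cat >> h.py <<'E'
from scipy.spatial.transform import Rotation as Ro
def Rm(c): return Ro.from_euler('xyz',c['attitude']).as_matrix()
def cloud(c,d):
    v,u=np.mgrid[:384,:512]
    return (np.stack([(u-c['cx'])/c['fx'],(v-c['cy'])/c['fy'],np.ones_like(d)],-1)*d[...,None])@Rm(c).T+c['origin']
def plane(c,uv,z):
    r=np.c_[(uv[:,0]-c['cx'])/c['fx'],(uv[:,1]-c['cy'])/c['fy'],np.ones(len(uv))]@Rm(c).T
    return c['origin']+r*((z-c['origin'][2])/r[:,2])[:,None]
E
python3 - <<'E'
from h import *
c=get_calibration('side');f=np.load('side0.npz');p,d=f['p'],f['d']
g=p.min(2)
m=np.zeros_like(g);m[166:190,255:310]=(g[166:190,255:310]>110)
n,l,st,ce=cv2.connectedComponentsWithStats(m);k=1+np.argmax(st[1:,4]);print(st[k])
uv=np.argwhere(l==k)[:,::-1].astype(float);P=plane(c,uv,8)[:,:2]
print('key px extents',P.min(0),P.max(0))
mu=P.mean(0);w,v=np.linalg.eigh(np.cov((P-mu).T));a=v[:,1]; a=a*np.sign(a[0]);t=(P-mu)@a;s=(P-mu)@v[:,0]
print('mean',mu,'dir',a,np.degrees(np.arctan2(a[1],a[0])),'t',t.min(),t.max())
for q in np.arange(-60,60,10):
    i=(t>=q)&(t<q+10);print(q,i.sum(),s[i].min() if i.any() else '',s[i].max() if i.any() else '')
fr,to=mu+a*t.max(),mu+a*t.min();print('ends',fr,to)
X=cloud(c,d);print('key depth z',np.median(X[l==k][:,2]))
for n in('side','scene'):
    c=get_calibration(n);f=np.load(n+'0.npz');p,d=f['p'],f['d'];X=cloud(c,d)
    r=(slice(205,275),slice(115,225)) if n=='side' else (slice(145,225),slice(115,190))
    Y=X[r].reshape(-1,3);uvv=np.mgrid[r][::-1].reshape(2,-1).T
    k=(Y[:,2]>140)&(Y[:,2]<275)&(d[r].ravel()>0)&(Y[:,0]<750)
    Y=Y[k];uvv=uvv[k]
    print(n,len(Y))
    for z in range(140,275,8):
        i=(Y[:,2]>=z)&(Y[:,2]<z+8)
        if i.any():print(z,i.sum(),Y[i].min(0),Y[i].max(0),np.median(Y[i],0),uvv[i].min(0),uvv[i].max(0))
    im=p[r];save('hk_'+n,cv2.resize(im,None,fx=5,fy=5))
A=[cv2.resize(cv2.imread(f'pics/hk_{n}.png'),(400,400)) for n in('side','scene')]
cv2.imwrite('pics/hk.png',np.hstack(A))
E
```

```text
[258 170  49  15 455]
key px extents [ 349.9103 -304.8819] [ 486.3899 -244.711 ]
mean [ 418.9829 -274.0348] dir [ 0.9998 -0.0182] -1.0427397420751283 t -69.16643580490657 67.54201211213528
-60 36 -20.532388129724836 21.136486318691695
-50 32 -17.41073824596277 19.460445758989497
-40 33 -19.049912229647475 18.20352230112252
-30 29 -19.459681338616004 16.5277669541099
-20 32 -17.559948964404583 19.40135019956143
-10 33 -19.20317678745882 18.14124841851557
0 29 -16.06244146706981 16.881238772303373
10 32 -17.709900876697237 19.763074122707895
20 39 -28.062579969644233 26.419181802263154
30 35 -29.291214529315514 30.19835813839842
40 34 -30.110255506530596 29.349152480984202
50 40 -27.0063674225409 28.075422428696786
ends [ 486.5137 -275.2639] [ 349.8279 -272.776 ]
key depth z 9.33826201694319
side 1661
140 26 [527.8512 173.2136 140.3037] [679.8868 187.3799 147.6447] [669.2342 180.4005 143.6556] [132 256] [208 268]
148 73 [513.7151 168.8345 148.2131] [679.1245 190.4694 155.9294] [535.1271 183.9442 153.2134] [131 252] [215 268]
156 72 [507.7974 169.1292 156.001 ] [679.9619 191.6068 163.92
[... 2670 characters left out ...]
169] [171 187]
220 68 [538.9629 164.2399 220.0399] [676.561  190.4155 227.9672] [547.4392 177.1707 223.8824] [124 165] [170 183]
228 54 [539.9144 166.0671 228.0619] [675.2325 189.2513 235.9467] [605.7168 178.8145 232.1864] [124 162] [170 180]
236 51 [539.5802 166.7799 236.0063] [677.0566 187.9448 243.7673] [553.0586 179.5959 239.9119] [123 159] [168 176]
244 129 [533.8724 175.577  244.1216] [682.9086 191.1946 251.9409] [592.9968 184.415  248.8777] [121 155] [171 172]
252 285 [533.4463 165.3301 252.031 ] [681.2083 191.4409 259.893 ] [598.5833 180.1027 256.247 ] [121 151] [171 169]
260 15 [664.883  164.8418 260.0868] [679.7037 180.4243 261.636 ] [672.2576 171.703  260.9489] [123 150] [129 152]
```

View pics/hk.png

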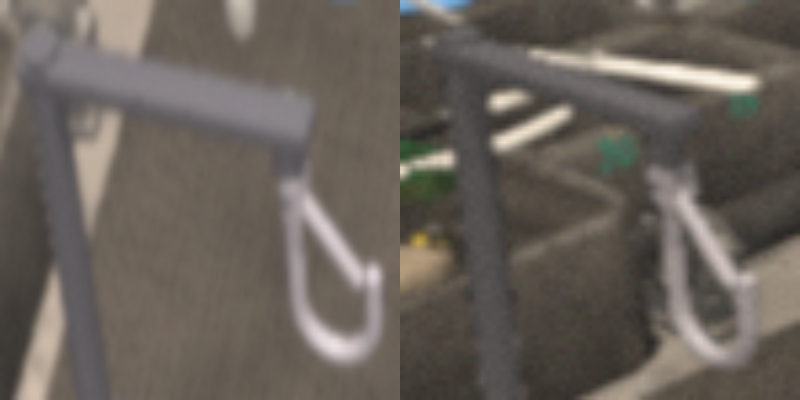

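The crops show the hook with its gate shut: nose on the robot side, shank under the arm end, post at +x. The key mid is about (395,-274), yaw -1°, and its measured length fits. The hook seat is about (528,182), and I'll refine its yaw while I move to above the key.

Request:
jog_arm(plan=[0.018,0.023,0,0,0,-2.4,0.036,0.046,-0.005,0,0,-4.9,0.053,0.069,-0.015,0,0,-7.3,0.071,0.092,-0.03,0,0,-9.8,0.089,0.116,-0.045,0,0,-12.2,0.106,0.139,-0.06,0,0,-14.6,0.124,0.162,-0.075,0,0,-17.1,0.142,0.185,-0.09,0,0,-19.5,0.16,0.208,-0.1,0,0,-22,0.177,0.231,-0.1,0,0,-24.4,0.177,0.231,-0.1,0,0,-24.4,0.177,0.231,-0.1,0,0,-24.4,0.177,0.231,-0.1,0,0,-24.4,0.177,0.231,-0.1,0,0,-24.4], claw=0.06)

```text
clock: 1.5
eef_pos: [394.7, -274.6, 105.5]
eef_rot: [3.141, -0.0, -0.019]
wrist_force: [0.0, -0.1, -0.9]
finger_gap: 59.9
finger_force: 0.0
```

Run:
```python
from h import *
for n in('side','scene'):
    c=get_calibration(n);f=np.load(n+'0.npz');d=f['d'];X=cloud(c,d).reshape(-1,3)
    Y=X[(d.ravel()>0)&(X[:,2]>252)&(X[:,2]<260)&(X[:,0]>530)&(X[:,0]<690)&(abs(X[:,1]-180)<30)]
    for x in range(535,690,15):
        i=(Y[:,0]>=x)&(Y[:,0]<x+15)
        if i.any(): print(n,x,i.sum(),np.percentile(Y[i,1],[5,50,95]))
    for lo,hi,nm in((500,514,'nose'),(544,556,'shank')):
        i=(X[:,2]>160)&(X[:,2]<192)&(X[:,0]>lo)&(X[:,0]<hi)&(abs(X[:,1]-180)<20)&(d.ravel()>0)
        print(nm,i.sum(),np.median(X[i],0))
c=get_calibration('wrist');print(manip.read_state()['eef_pos'],manip.read_state()['eef_rot'],c)
p,d=camera('wrist');np.savez('w1.npz',p=p,d=d);save('w1',p)
```

```text
side 535 78 [177.3678 186.3489 193.0004]
side 550 76 [175.5756 185.7642 191.9063]
side 565 72 [174.7157 185.1945 191.0322]
side 580 72 [173.6083 182.5967 190.0249]
side 595 73 [172.3162 182.3033 188.6759]
side 610 73 [171.1216 180.656  187.0129]
side 625 70 [170.3758 180.5248 186.3008]
side 640 69 [168.0303 177.8668 184.5122]
side 655 60 [167.3376 178.7617 183.3005]
side 670 30 [169.4848 180.1947 182.6111]
side 685 1 [175.0829 175.0829 175.0829]
nose 50 [508.0139 189.3063 176.6799]
shank 50 [546.6857 186.2413 176.5332]
scene 535 41 [174.7423 183.8502 190.3261]
scene 550 33 [175.4078 185.131  189.5142]
scene 565 30 [172.4422 182.7137 187.7377]
scene 580 26 [171.7816 181.8669 187.1058]
scene 595 28 [168.8686 179.0319 185.6674]
scene 610 27 [169.6652 181.1537 184.674 ]
scene 625 30 [168.0475 178.4825 183.9223]
scene 640 23 [168.4499 179.26   182.6816]
scene 655 33 [166.1765 175.5016 180.2119]
scene 670 10 [177.9231 178.5842 180.5991]
nose 58 [505.8656 186.0448 176.6871]
shank 37 [546.0407 183.7045 177.5567]
[ 394.6853 -274.5677  105.5187] [ 3.1415 -0.0001 -0.0188] {'fx': 319.7186143263753, 'fy': 319.7186143263753, 'cx': 257.84006824782085, 'cy': 193.3345421759258, 'origin': array([ 471.7842, -276.3969,  284.186 ]), 'attitude': array([ 2.8738, -0.0005, -1.5901])}
```

View pics/w1.png

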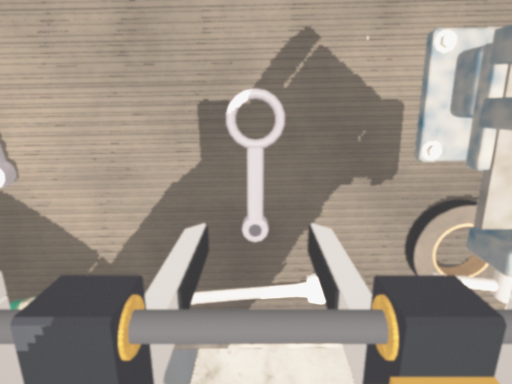

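The wrist view shows the ring eye at (255,119) and the boss at (255,230).

Run:
```python
from h import *
c=get_calibration('wrist');p=np.load('w1.npz')['p']
m=((p.min(2)>140)).astype(np.uint8);m[:80]=0;m[243:]=0;m[:,:220]=0;m[:,290:]=0
cs,h=cv2.findContours(m,cv2.RETR_CCOMP,cv2.CHAIN_APPROX_NONE)
for k,q in enumerate(cs):
    if len(q)>15:
        uv=q[:,0].astype(float);P=plane(c,uv,8)[:,:2]
        e=cv2.fitEllipse(q);print(h[0,k,3],e, P.min(0),P.max(0),plane(c,np.array([e[0]]),8))
```

```text
-1 ((223.76470947265625, 96.5), (0.0, 1.0), 0.0) [ 479.1522 -251.9413] [ 480.0716 -245.3243] [[ 479.6159 -248.457     8.    ]]
-1 ((254.15969848632812, 147.65081787109375), (55.36786651611328, 157.95042419433594), 0.32896503806114197) [ 349.8627 -298.3159] [ 488.2795 -248.862 ] [[ 436.9274 -272.6416    8.    ]]
1 ((254.97555541992188, 230.05484008789062), (10.12639045715332, 10.36682415008545), 117.47798156738281) [ 355.9246 -276.3719] [ 365.8972 -267.0389] [[ 360.8792 -271.6899    8.    ]]
1 ((255.10330200195312, 118.66038513183594), (39.94870376586914, 40.941890716552734), 14.319999694824219) [ 444.2329 -290.7442] [ 477.9908 -256.9258] [[ 461.2578 -273.982     8.    ]]
```

Request:
jog_arm(plan=[0.001,0.002,-0.03,0,0,0,0.001,0.002,-0.06,0,0,0,0.001,0.002,-0.08,0,0,0,0.001,0.002,-0.095,0,0,0,0.001,0.002,-0.102,0,0,0,0.001,0.002,-0.102,0,0,0,0.001,0.002,-0.102,0,0,0])

```text
clock: 2.25
eef_pos: [396.3, -272.3, 4.1]
eef_rot: [3.141, -0.001, -0.018]
wrist_force: [-0.1, -0.1, 0.4]
finger_gap: 60.3
finger_force: 0.0
```

Request:
jog_arm(plan=[0,0,0,0,0,0,0,0,0,0,0,0,0,0,0,0,0,0,0,0,0,0,0,0,0,0,0,0,0,0,0,0,0,0,0,0,0,0,0,0,0,0,0,0,0,0,0,0], claw=0, force=45)

```text
clock: 3.05
eef_pos: [396.1, -271.9, 3.5]
eef_rot: [-3.142, 0.0, -0.018]
wrist_force: [0.4, 0.5, 0.2]
finger_gap: 13.7
finger_force: 45.0
```

Request:
jog_arm(plan=[0,0,0.02,0,0,0,0,0,0.05,0,0,0,0,0,0.09,0,0,0,0,0.02,0.13,0,0,0,0,0.05,0.17,0,0,-0.5,0,0.085,0.2,0,0,-1,0,0.12,0.22,0,0,-1.5,0,0.155,0.22,0,0,-2,0,0.19,0.22,0,0,-2.5,0,0.225,0.22,0,0,-3,0,0.26,0.22,0,0,-3.5,0,0.295,0.22,0,0,-3.5,0,0.33,0.22,0,0,-3.5,0,0.365,0.22,0,0,-3.5,0,0.4,0.22,0,0,-3.5,0,0.43,0.22,0,0,-3.5,0,0.452,0.22,0,0,-3.5,0,0.462,0.22,0,0,-3.5,0,0.462,0.22,0,0,-3.5,0,0.462,0.22,0,0,-3.5])

```text
clock: 5.05
eef_pos: [396.1, 189.4, 223.3]
eef_rot: [3.141, 0.0, -0.079]
wrist_force: [-0.2, -0.4, -1.8]
finger_gap: 13.4
finger_force: 45.0
```

Run:
```python
from h import *
s=manip.read_state();print(s['eef_pos'],s['eef_rot'],s['finger_gap'])
A=[]
for n in('wrist','side'):
    c=get_calibration(n);p,d=camera(n);np.savez(n+'2.npz',p=p,d=d,**{k:c[k] for k in c});
    A.append(p if n=='wrist' else p[150:300,130:330])
im=np.hstack([cv2.resize(A[0],(440,330)),cv2.resize(A[1],(360,330))]);save('w2',im)
```

```text
[396.1035 189.4321 223.3186] [ 3.1412  0.0003 -0.0793] 13.439372566032953
```

View pics/w2.png

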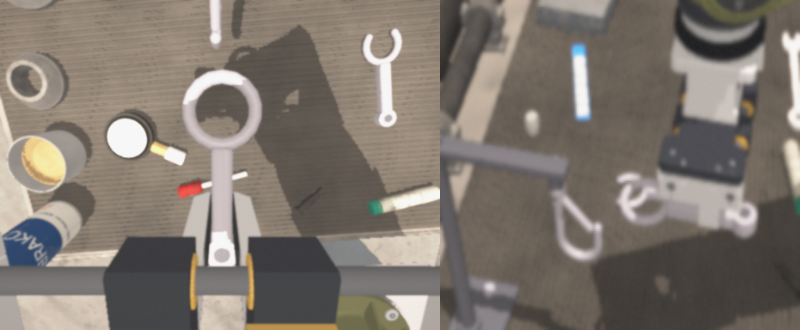

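The wrist view shows the ring level in the grip at about (222,108) of the scaled picture, with the hook nose ahead and nearly in line at (215,40). Next I'll measure both.

Run:
```python
from h import *
f=np.load('wrist2.npz');c={k:f[k] for k in f.files};p,d=f['p'],f['d']
X=cloud(c,d)
# ring
zt=223.3+4.5
R=X[60:190,200:320].reshape(-1,3);dd=d[60:190,200:320].ravel()
i=(R[:,2]>215)&(R[:,2]<245)&(dd>0);Q=R[i]
print('ring pts',Q.min(0),Q.max(0),np.percentile(Q[:,2],[5,50,95]))
m=((X[...,2]>205)&(d>0)).astype(np.uint8);m[190:]=0
cs,h=cv2.findContours(m,cv2.RETR_CCOMP,cv2.CHAIN_APPROX_NONE)
for k,q in enumerate(cs):
    if h[0,k,3]>=0 and len(q)>40:
        e=cv2.fitEllipse(q);print('hole',e,plane(c,np.array([e[0]]),zt))
# hook
H=X[0:75,225:275].reshape(-1,3);dh=d[0:75,225:275].ravel();uv=np.mgrid[0:75,225:275][::-1].reshape(2,-1).T
i=(dh>0)&(H[:,2]>145)&(H[:,2]<300)&(H[:,0]>490);H=H[i];uv=uv[i]
for x in range(495,620,6):
    j=(H[:,0]>=x)&(H[:,0]<x+6)
    if j.any(): print(x,j.sum(),H[j].mean(0),H[j].min(0)[1],H[j].max(0)[1:],uv[j].mean(0))
```

```text
ring pts [428.4094 159.5406 225.2169] [485.2098 208.8763 237.3233] [228.4623 230.6955 234.7741]
hole ((257.6144714355469, 128.86505126953125), (63.33205795288086, 64.3005142211914), 178.76373291015625) [[461.0054 183.9477 227.8   ]]
501 74 [505.9494 184.609  184.0508] 181.8735389647694 [187.6341 192.5013] [250.8649  51.6216]
507 129 [509.348  184.5825 191.3238] 180.92525048468977 [188.4716 195.1188] [250.186   43.6434]
513 122 [516.7244 183.8589 189.7526] 180.5052845952507 [187.2319 194.986 ] [250.3607  30.7377]
519 194 [521.9123 183.4759 191.5348] 179.988018018843 [187.519  202.2902] [250.1649  20.0258]
525 141 [527.1565 183.0278 199.1804] 179.4898814188673 [186.6348 206.1554] [249.8014   6.4184]
531 10 [534.4259 179.2018 152.6126] 179.00019763123734 [179.4223 154.3856] [256.   14.5]
537 10 [539.9107 178.7417 155.3604] 178.57562152517434 [178.9357 158.5887] [256.    4.5]
```

Request:
jog_arm(plan=[0.015,0.001,0,0,0,0,0.03,0.001,0,0,0,0,0.042,0.001,0,0,0,0,0.047,0.001,0,0,0,0,0.047,0.001,0,0,0,0,0.047,0.001,-0.006,0,0,0,0.047,0.001,-0.012,0,0,0,0.047,0.001,-0.018,0,0,0,0.047,0.001,-0.022,0,0,0,0.047,0.001,-0.022,0,0,0])

```text
clock: 6.15
eef_pos: [442.6, 191.1, 200.8]
eef_rot: [3.141, 0.001, -0.079]
wrist_force: [-2.6, 0.4, -2.0]
finger_gap: 13.7
finger_force: 45.0
```

Run:
```python
from h import *
A=[]
for n in('wrist','side'):
    c=get_calibration(n);p,d=camera(n);np.savez(n+'3.npz',p=p,d=d,**{k:c[k] for k in c});
    A.append(p[0:220,150:370] if n=='wrist' else p[190:290,170:270])
save('w3',np.hstack([cv2.resize(a,(400,400)) for a in A]))
```

```text
(no output)
```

View pics/w3.png

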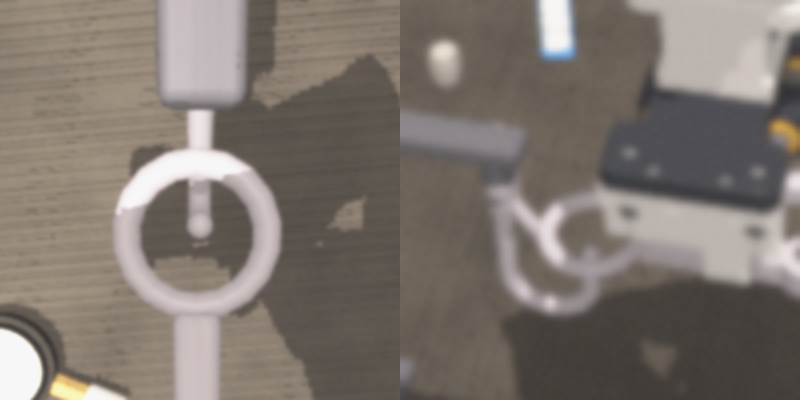

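The nose sits about mid-hole, at (200,225) in the left crop, and the ring's far side already rests on the gate. Lowering next.

Request:
jog_arm(plan=[0,0,-0.004,0,0,0,0,0,-0.008,0,0,0,0,0,-0.012,0,0,0,0,0,-0.016,0,0,0,0,0,-0.02,0,0,0,0,0,-0.024,0,0,0,0,0,-0.028,0,0,0,0,0,-0.032,0,0,0,0,0,-0.036,0,0,0,0,0,-0.04,0,0,0,0,0,-0.043,0,0,0,0,0,-0.044,0,0,0,0,0,-0.044,0,0,0,0,0,-0.044,0,0,0,0,0,-0.044,0,0,0])

```text
clock: 7.75
eef_pos: [443.2, 191.2, 157.6]
eef_rot: [-3.141, -0.0, -0.079]
wrist_force: [0.3, 0.4, -1.4]
finger_gap: 13.5
finger_force: 45.0
```

Run:
```python
from h import *
A=[]
for n in('wrist','side'):
    c=get_calibration(n);p,d=camera(n)
    A.append(p[0:220,150:370] if n=='wrist' else p[190:290,170:270])
save('w4',np.hstack([cv2.resize(a,(400,400)) for a in A]))
```

```text
(no output)
```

View pics/w4.png

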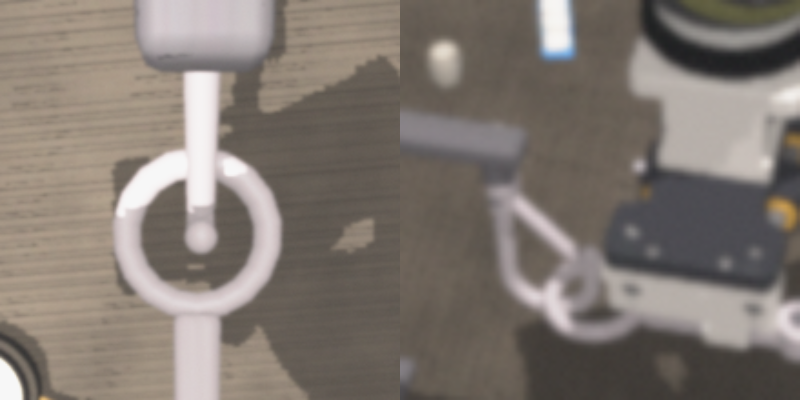

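The gate has sprung shut above the ring's far side and the force has dropped. Releasing, then rising clear.

Request:
jog_arm(plan=[0,0,0,0,0,0,0,0,0,0,0,0,0,0,0,0,0,0,0,0,0,0,0,0,0,0,0,0,0,0,0,0,0,0,0,0,0,0,0,0,0,0,0,0,0,0,0,0], claw=0.08)

```text
clock: 8.65
eef_pos: [443.1, 191.1, 157.4]
eef_rot: [-3.142, 0.0, -0.079]
wrist_force: [-0.0, 0.1, 0.6]
finger_gap: 74.0
finger_force: 0.0
```

Request:
jog_arm(plan=[0,0,0.02,0,0,0,-0.01,0,0.04,0,0,0,-0.02,0,0.06,0,0,0,-0.03,0,0.08,0,0,0,-0.04,0,0.1,0,0,0,-0.05,0,0.12,0,0,0,-0.06,-0.02,0.12,0,0,0,-0.07,-0.04,0.12,0,0,0,-0.07,-0.06,0.12,0,0,0,-0.07,-0.08,0.12,0,0,0,-0.07,-0.08,0.12,0,0,0,-0.07,-0.08,0.12,0,0,0,-0.07,-0.08,0.12,0,0,0,-0.07,-0.08,0.12,0,0,0,-0.07,-0.08,0.12,0,0,0,-0.07,-0.08,0.12,0,0,0,-0.07,-0.08,0.12,0,0,0,-0.07,-0.08,0.12,0,0,0,-0.07,-0.08,0.12,0,0,0,-0.07,-0.08,0.12,0,0,0])

```text
clock: 10.65
eef_pos: [373.1, 111.1, 277.5]
eef_rot: [-3.142, -0.0, -0.079]
wrist_force: [0.3, 0.9, -0.2]
finger_gap: 79.8
finger_force: 0.0
```

Run:
```python
from h import *
p,d=camera('side');q,_=camera('scene')
save('w5',np.hstack([cv2.resize(p[190:310,160:280],(400,400)),cv2.resize(q[130:260,100:230],(400,400))]))
```

```text
(no output)
```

View pics/w5.png

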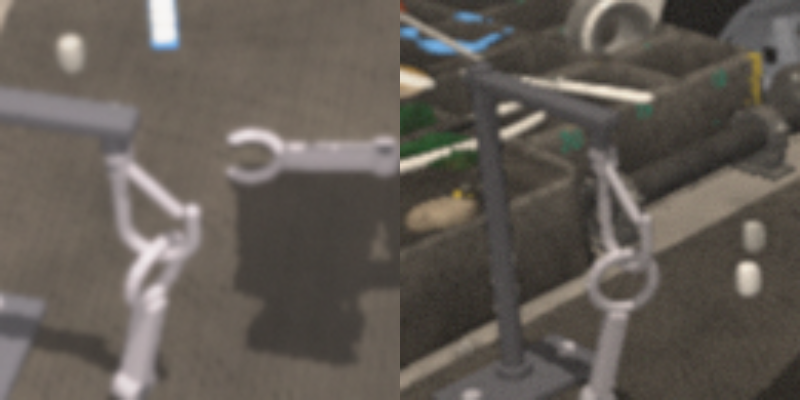

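The key hangs threaded in the bowl with the gate shut. I'll let the swing settle, then hand in.

Request:
jog_arm(plan=[0,0,0,0,0,0,0,0,0,0,0,0,0,0,0,0,0,0,0,0,0,0,0,0,0,0,0,0,0,0,0,0,0,0,0,0,0,0,0,0,0,0,0,0,0,0,0,0,0,0,0,0,0,0,0,0,0,0,0,0,0,0,0,0,0,0,0,0,0,0,0,0,0,0,0,0,0,0,0,0,0,0,0,0,0,0,0,0,0,0,0,0,0,0,0,0,0,0,0,0,0,0,0,0,0,0,0,0,0,0,0,0,0,0,0,0,0,0,0,0])

```text
clock: 12.75
eef_pos: [373.1, 111.1, 277.4]
eef_rot: [3.142, -0.0, -0.079]
wrist_force: [-0.9, 0.4, -0.4]
finger_gap: 79.9
finger_force: 0.0
```

Request:
jog_arm(plan=[0,0,0,0,0,0,0,0,0,0,0,0,0,0,0,0,0,0,0,0,0,0,0,0,0,0,0,0,0,0,0,0,0,0,0,0,0,0,0,0,0,0,0,0,0,0,0,0,0,0,0,0,0,0,0,0,0,0,0,0,0,0,0,0,0,0,0,0,0,0,0,0,0,0,0,0,0,0,0,0,0,0,0,0,0,0,0,0,0,0,0,0,0,0,0,0,0,0,0,0,0,0,0,0,0,0,0,0,0,0,0,0,0,0,0,0,0,0,0,0])

```text
clock: 14.75
eef_pos: [373.1, 111.1, 277.4]
eef_rot: [-3.142, 0.0, -0.079]
wrist_force: [-0.0, 0.2, -0.6]
finger_gap: 80.2
finger_force: 0.0
```

Run:
```python
from h import *
print(manip.sign_off())
```

```text
the job is handed in; nothing more can be done
None
```

The ring key is hanging in the snap hook with the gate shut behind it and the arm clear, and I handed the job in at about 15 s; sign-off returned no verdict.

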